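Stack disc springs on an arbor with alternating faces

TASK

The arbor on the bench already carries one cone washer with its narrow end up. Add the two loose cone washers so that the faces alternate all the way up: first the one lying with its wide rim up (narrow end on narrow end), then the one lying with its narrow end up (wide rim on wide rim), each down flat on the one below. They already lie the right way up, so do not turn them over; leave the flat spacer ring where it lies.

Things in the scene. Friction and masses are not known exactly. Their poses are not given: they have to be found in the camera images.
- arbor_seat (a point): Point on the arbor's axis, on the top face of its fixed base: aluminium plate 90 x 90 mm, 12 mm thick, a screw head in each corner. Dark steel post, 17 mm diameter, rises 56 mm above this point; its top 10 mm taper to 6 mm. A steel cone washer (size of the loose ones, narrow end up) is fixed round the post from 0 to 13 mm above this point. z up, x and y along the plate's sides.
- washer_cup_center (a point): Centre, half-way up, of the bare-steel cone washer lying WIDE RIM UP, like a dish: 56 mm outer diameter, 24 mm hole, 13 mm high, about 80 g. Its vertical outer edge, to grip, is the upper 6 mm (7 to 13 mm above the bench); below it narrows to a flat end 36 mm across. z: its axis, up as it lies. Goes on first; seated, its centre is 19.5 mm above arbor_seat.
- washer_cone_center (a point): Centre, half-way up, of the bare-steel cone washer lying NARROW END UP, like a low cone: 56 mm outer diameter, 24 mm hole, 13 mm high, about 80 g. Its vertical outer edge, to grip, is the lower 6 mm (0 to 6 mm above the bench); above it narrows to a flat top 36 mm across. z: its axis, up as it lies. Goes on second; seated, its centre is 32.5 mm above arbor_seat.
- spacer_center (a point): Centre, half-way up (5 mm), of a flat steel spacer ring, not needed: outer diameter 56 mm, hole 24 mm, 10 mm thick, flat on both faces. It stays where it lies.
There are look-alikes about, which are no part of the job. Leave any green or turquoise look-alike of the part that bears washer_cone_center alone.

How it is judged:
By the outcome, as a careful person would: the job done as asked, in the order asked, and still so for the second after the job is handed in, with the robot touching nothing.
It also fails if it takes over 58 s, if anything falls off the work surface, if the arm or the gripper's body presses on something with over 40 N, if the wrist force passes 120 N, or if a joint passes its speed limit or range.

ROBOT

A 7-joint arm with a two-finger parallel gripper is mounted at the origin on a cart in front of the work surface, level with it; the furniture and walls round the work are solid. World frame = base frame: x ahead of the robot, y to its left, z up, the work surface at z = 0. Lengths are in m, angles in rad, forces in N, time in s.
With the tool pointing down it reaches from about 0.425 to 0.875 m from the base axis. Payload 8.4 kg.
Tool frame: the origin (TCP) lies midway between the tips of the shut fingers; the grasp point (between the pads) lies 19 mm behind it; z points along the fingers, y is the line along which they close (so a half turn about z gives the same grasp; the last joint's range is limited). The gripper opens to 87 mm and grips with 3 to 60 N. Pads are 19 mm wide; open, the fingers measure 117 mm over their backs; the gripper's body (75 mm by 190 mm) begins 51 mm behind the grasp point.
Start: joints at [-1.367, 0.333, 0.04, 1.465, -0.013, 1.343, -0.059], TCP at [0.194, 0.62, 0.2] pointing down, gripper open.
Joint ranges: [-2.58, 2.58], [-0.38, 2.09], [-1.3, 1.39], [0.25, 2.4], [-1.5, 4.64], [0.08, 2.09], [-2.65, 2.65]. Speed limits (rad/s): [2.22, 2.22, 2.79, 2.79, 3.14, 3.14, 3.14].

INTERFACE

Orientations are given as a unit quaternion [w, x, y, z].
In Python, from rig import observe, viewer, robot gives the robot as it stands.
- The arm moves only by the tool apply_moves, never from a script. Its argument "deltas" is a list of rows, each a list of 7 numbers: the shift along the tool's x, y, z in mm, then the turn, a rotation vector about the tool's x, y, z in degrees, then the finger opening in mm, from 0 to 87. A call has 1 to 20 rows; each row shifts and turns the commanded pose from where the row before left it, along the tool's axes as they then stand; what a row does not reach is not made up. A row lasts 1/12 s, in which the tool goes at most 41.7 mm and 7.16 degrees, less where a joint would pass 70% of its speed; a pose out of reach is approached as far as the arm can. A call with a gripper value outside its range is refused whole. The fingers move at their own pace and stop on an object; the grip force is fixed at half the most. Time passes only in rows, so rows that do not move let the fingers close. It gives the time, the measured TCP pose, the force, the opening and the grip force at its end, in the units of the state.
- observe(): the state, without advancing time (a new reading comes with each control period).
- viewer.get_image(name): name is "side" or "top" or "wrist"; returns a dict with "color" (384x512x3 uint8, red, green, blue), "depth" (384x512 float32, m along the optical axis (not along the pixel's ray), 0 where there is no reading), "fx", "fy", "cx", "cy" (pixels), "origin" and "attitude" of the camera in the world. Camera axes: x right, y down, z forward; pixel columns grow to the right and rows downward; lengths in m; the calibration is good to about 2 mm. A picture is of the moment at which its call begins.
- robot.close_job(): hands the job in; it is judged then, once.
The state is a dict: "t": time; "joints": joint angles; "joint_vel": joint speeds; "joint_torque": joint torques, N m; "position": TCP position; "tool_rot": TCP orientation; "force": force on the tool from outside, world axes, zero at the start; "moment": the same for the moment, N m; "opening": finger opening in m; "finger_force": force on a finger pad.
Only numpy, scipy, OpenCV 4.12 (cv2) and the standard library are available. Lean on these libraries where they do the work, as an engineer would, in place of code of your own. Each camera call takes 0.05 s, during which the arm holds its last target. There are 200 camera calls.

## Working session

There is one attempt and no reset: what is moved stays moved. The work goes in short steps, Python scripts to look and compute and a tool call to move; the robot and the scene stay as the last step left them, time stands still between calls to the robot, and variables do not carry over. Pictures are saved under pics/ and viewed, at most 10 in all, crops included, and the job is handed in when it is done.

Besides the shell and the picture viewer there is one more tool, called after "Call:" as name(argument=value, ...), one argument or row to a line, values as JSON. apply_moves: Moves the arm, as the interface text tells. Its arguments: {"type":"object","properties":{"deltas":{"type":"array","items":{"type":"array","items":{"type":"number"}}}},"required":["deltas"]}

```bash
mkdir -p pics; ls; cat > h.py <<'E'
import numpy as np,cv2
from rig import observe,viewer,robot
from scipy.spatial.transform import Rotation as R
def rot(a):
    a=np.array(a,float)
    return a if a.shape==(3,3) else R.from_quat(np.r_[a[1:],a[0]]).as_matrix()
def pts(im):
    d=im["depth"];v,u=np.mgrid[:d.shape[0],:d.shape[1]]
    c=np.stack([(u-im["cx"])/im["fx"]*d,(v-im["cy"])/im["fy"]*d,d],-1)
    return c@rot(im["attitude"]).T+np.array(im["origin"])
def ray(im,u,v,z):
    r=rot(im["attitude"])@np.array([(u-im["cx"])/im["fx"],(v-im["cy"])/im["fy"],1]);o=np.array(im["origin"])
    return o+r*(z-o[2])/r[2]
E
python3 - <<'E'
from h import *
print(observe())
ims=[viewer.get_image(n) for n in("top","side")]
for n,i in zip("ts",ims): print(i["origin"],i["attitude"],i["fx"]); np.save("/tmp/%s.npy"%n,i,allow_pickle=True)
cv2.imwrite("pics/a.png",ims[0]["color"][...,::-1]);cv2.imwrite("pics/b.png",ims[1]["color"][...,::-1])
E
```

```text
pics
{'t': 0.0, 'joints': array([-1.36719422,  0.33392729,  0.03984354,  1.46625527, -0.01339453,
        1.34330992, -0.05851108]), 'joint_vel': array([ 8.93815339e-04,  1.01290986e-04, -1.49042897e-03, -4.23332619e-04,
        3.51625712e-04,  5.51142755e-04,  1.38709681e-05]), 'joint_torque': array([ 3.28303840e-04, -6.56330681e+01,  1.33599076e+00, -4.03825343e+01,
       -5.94902085e-02,  4.41420428e-02,  1.94091290e-04]), 'position': array([0.19369126, 0.6199419 , 0.19895614]), 'tool_rot': array([-7.01098491e-05,  1.50822397e-01,  9.88560538e-01, -8.14087687e-04]), 'force': array([ 0.16431699, -0.14104461,  0.12088045]), 'moment': array([0.0063795 , 0.03440992, 0.06130047]), 'finger_force': 0.0, 'opening': 0.08682876439726538}
[0.29016054 0.05700715 1.19986687] [-0.04673055  0.70551305 -0.70387005  0.06807742] 446.7329615210958
[ 0.54144199 -0.85078979  0.44393244] [-0.54702388  0.83690248  0.01342655 -0.01337275] 405.8092173591007
```

View pics/a.png

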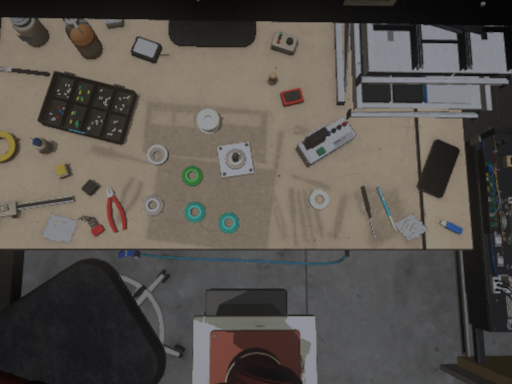

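View pics/b.png

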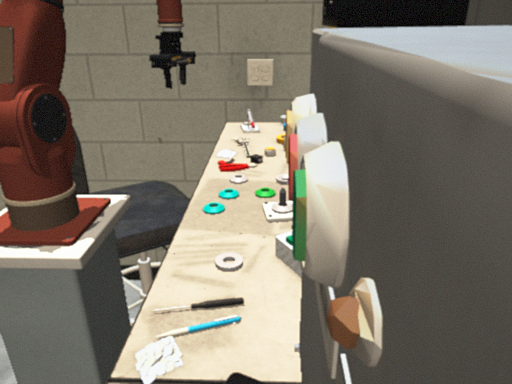

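The top view shows the arbor at about (236,158). There are grey rings at (158,155), (154,205) and (319,199), with green and teal decoys near (192,176), (195,212) and (229,223). The side view shows a ring at (229,262). I'll use depth to tell the grey rings apart.

```bash
python3 - <<'E'
from h import *
t=np.load("/tmp/t.npy",allow_pickle=True).item();s=np.load("/tmp/s.npy",allow_pickle=True).item()
def proj(im,p):
    c=rot(im["attitude"]).T@(np.array(p)-im["origin"]);return c[:2]/c[2]*im["fx"]+[im["cx"],im["cy"]]
print(proj(t,[.194,.62,.2]),proj(s,[.194,.62,.2]),proj(t,[0,0,0]),proj(s,[0,0,0]))
P=pts(t)
for n,(u,v) in dict(A=(158,155),B=(154,205),C=(319,199),W=(208,121),arb=(236,158)).items():
    w=P[v-14:v+15,u-14:u+15]
    print(n,ray(t,u,v,.01).round(3)); 
    print((w[14,::1,2]*1000).round(0).astype(int)); print((w[::1,14,2]*1000).round(0).astype(int))
    print((w[:,:,2]>.005).sum(),w[w[:,:,2]>.005].mean(0).round(4))
c=t["color"][95:240,130:340,::-1];a=cv2.resize(c,None,fx=3.7,fy=3.7,interpolation=cv2.INTER_CUBIC);cv2.imwrite("pics/c.png",a)
E
```

```text
[-30.84404464 306.88202499] [176.8275169  91.8137052] [255.00812731 376.60593743] [ 47.57898353 220.05870013]
A [0.575 0.263 0.01 ]
[-1 -4 -2  7 13 12 10 10  5  1  1 -2 -2  3 -3 -2 -5 -1  8 10 15  8 13 -1
  0  0  2  1 -3]
[ 0 -1  0 16 13 10 10  5  9  6 -2  1  4  0 -3  0 -1  2  2 10 10 10  8 -5
 -3  1  3 -2  0]
273 [0.5761 0.2655 0.02  ]
B [0.438 0.269 0.01 ]
[ 4  2  5  7 12 14 13 11  4 -2  1 -2 -1  4  1 -1  4 15 11 10 14 10  9  0
  0  0 -3  4 -3]
[-2 -2  3  5  7  9 12 12 16 15  1  0  2  5  1  2  0 12 15 17 16 14  9 10
  0  0  0  3 -1]
266 [0.4387 0.2726 0.0147]
C [ 0.456 -0.174  0.01 ]
[ 3 -3  0  1  9  7  6  9 10 12 -1  3  3  6  4 -4 -1  3  7  7  7  9  6  7
  0 -1  1  3 -2]
[   0    1   -3   -3    9    7    6    8    8   12   -1    0    3   -2
    4    1   -2    2 1200    9   11   10    5    7   -5    0    0    3
    1]
273 [ 0.4554 -0.1702  0.0224]
W [0.672 0.128 0.01 ]
[ 3  3 38 38 36 37 38 32 36 38 39 34 33 34 35 32 35 37 33 39 36 39 35 37
 38 -2 -3  0 -2]
[ 0 37 34 38 37 39 39 37 32 30 33 32 33 31 35 37 38 41 37 39 39 41 38  7
  5  1  1 -1  0]
433 [0.6652 0.1282 0.0478]
arb [0.568 0.051 0.01 ]
[12 13 14 16 20 20 27 21 28 15 34 47 54 50 54 44 11  8 25 28 26 20 18 17
  8 10 12 15 12]
[10 13 15 17 10 21 18 25 62 67 64 67 62 56 54 40 23 14 22 21 24 22 17 16
 18 13 12 10  9]
828 [0.5653 0.0509 0.0199]
```

View pics/c.png

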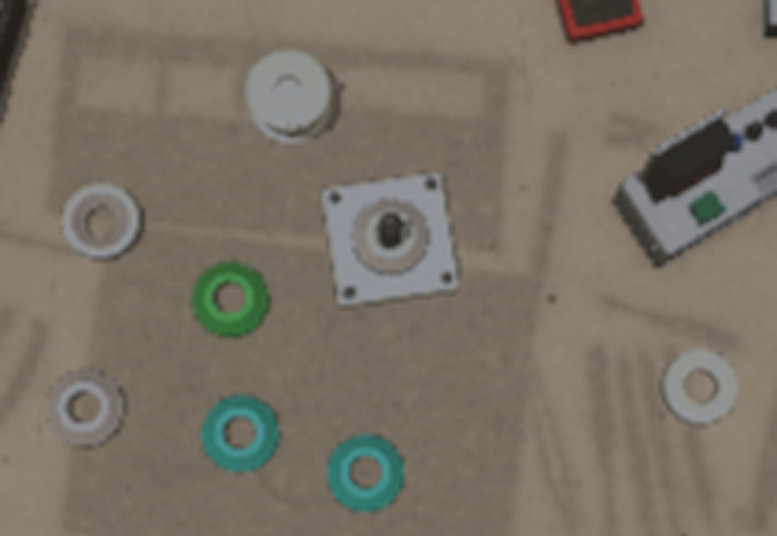

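The crop settles it. The dish with the bright outer rim at crop (102,221) is the cup washer A, and the grey low cone at (86,408) is B. The flat ring at (700,387) is the spacer, and the arbor post is at (390,232). The depth profiles agree: A is highest at its outside edge and B at its inside edge. I'll move above the cup.

Call:
apply_moves(
  deltas=[
    [-13, -6, 0, 0, 0, 0, 87],
    [-26, -12.5, 2, 0, 0, 0, 87],
    [-26, -12.5, 2, 0, 0, 0, 87],
    [-26, -12.5, 2, 0, 0, 0, 87],
    [-26, -12.5, 2, 0, 0, 0, 87],
    [-26, -12.5, 2, 0, 0, 0, 87],
    [-26, -12.5, 2, 0, 0, 0, 87],
    [-26, -12.5, 2, 0, 0, 0, 87],
    [-26, -12.5, 2, 0, 0, 0, 87],
    [-26, -12.5, 2, 0, 0, 0, 87],
    [-26, -12.5, 2, 0, 0, 0, 87],
    [-26, -12.5, 2, 0, 0, 0, 87],
    [-26, -12.5, 2, 0, 0, 0, 87],
    [-26, -12.5, 2, 0, 0, 0, 87],
    [-26, -12.5, 2, 0, 0, 0, 87],
    [-26, -12.5, 2, 0, 0, 0, 87],
    [-26, -12.5, 2, 0, 0, 0, 87],
    [-26, -12.5, 2, 0, 0, 0, 87],
    [-13, -6, 2, 0, 0, 0, 87],
    [0, 0, 0, 0, 0, 0, 87],
  ],
)

```text
t: 1.77
position: [0.5763, 0.2607, 0.1632]
tool_rot: [0.0, 0.154, 0.988, -0.001]
force: [-0.3, -1.1, -1.1]
opening: 0.0872
finger_force: 0.0
```

```bash
cat >> h.py <<'E'
def go(p):
    o=observe();d=np.array(p)-o["position"];return (rot(o["tool_rot"]).T@d*1000).round(1)
E
python3 - <<'E'
from h import *
o=observe();print(o["position"],rot(o["tool_rot"]).round(3),o["force"])
w=viewer.get_image("wrist");np.save("/tmp/w.npy",w,allow_pickle=True)
print(w["origin"],rot(w["attitude"]).round(3),w["fx"])
cv2.imwrite("pics/d.png",w["color"][...,::-1])
E
```

```text
[0.57625145 0.26070988 0.16324227] [[-0.953  0.305  0.   ]
 [ 0.304  0.953 -0.003]
 [-0.001 -0.002 -1.   ]] [-0.26215427 -1.09324885 -1.12533187]
[0.51381161 0.28085549 0.34737473] [[ 0.304  0.924  0.232]
 [ 0.953 -0.294 -0.076]
 [-0.002  0.244 -0.97 ]] 275.02111984903974
```

View pics/d.png

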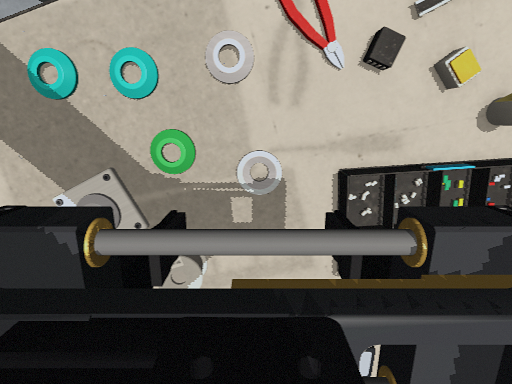

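The wrist view shows the cup at (259,172), the cone at (229,57), and the arbor plate near (98,208), partly hidden. I'll fit circles to the rim contours cast onto the rim planes.

```bash
cat >> h.py <<'E'
def ring(im,u,v,r,z,h=(0.004,0.03)):
    """outer contour round (u,v), cast on plane z, circle fit (mean of ellipse)"""
    P=pts(im)[...,2];hsv=cv2.cvtColor(im["color"],cv2.COLOR_RGB2HSV)
    out=[]
    for m in (((P>h[0])&(P<h[1])),hsv[...,1]<45):
        m=m.astype(np.uint8)*255;k=np.zeros_like(m);cv2.circle(k,(u,v),r,255,-1);m&=k
        m=cv2.morphologyEx(m,cv2.MORPH_CLOSE,np.ones((3,3)));m=cv2.morphologyEx(m,cv2.MORPH_OPEN,np.ones((3,3)))
        cs,_=cv2.findContours(m,cv2.RETR_EXTERNAL,cv2.CHAIN_APPROX_NONE)
        if not cs: out.append(None);continue
        c=max(cs,key=cv2.contourArea)[:,0]
        if len(c)<8: out.append(None);continue
        q=np.array([ray(im,a,b,z)[:2]*1000 for a,b in c],np.float32)
        e=cv2.fitEllipse(q);out.append((np.round(e[0],1),np.round(e[1],1)))
    return out
E
python3 - <<'E'
from h import *
w=np.load("/tmp/w.npy",allow_pickle=True).item();t=np.load("/tmp/t.npy",allow_pickle=True).item()
for im,A,B,C,r in((w,(259,172),(229,57),(10,10),32),(t,(158,155),(154,205),(319,199),16)):
    print("cup",ring(im,*A,r,.013));print("cone",ring(im,*B,r,.006));print("spacer",ring(im,*C,r,.010))
print("arbor plate(top)")
g=cv2.cvtColor(t["color"],cv2.COLOR_RGB2HSV)
m=((g[...,1]<45)&(g[...,2]>60)).astype(np.uint8)*255;k=np.zeros_like(m);k[138:182,212:262]=255;m&=k
m=cv2.morphologyEx(m,cv2.MORPH_CLOSE,np.ones((9,9)))
c=max(cv2.findContours(m,0,1)[0],key=cv2.contourArea)[:,0]
q=np.array([ray(t,a,b,.012)[:2]*1000 for a,b in c],np.float32);print(cv2.minAreaRect(q))
P=pts(t);s=P[138:182,212:262].reshape(-1,3);s=s[s[:,2]>.05];print("post",len(s),np.median(s,0))
print([ray(t,u,v,.067)[:2].round(4) for u,v in((235,157),(236,157))])
E
```

```text
cup [(array([577.2, 265.2]), array([54.5, 55.2])), (array([577.5, 264.8]), array([77.9, 79.2]))]
cone [(array([439.8, 272.9]), array([54.4, 54.8])), (array([440.6, 272. ]), array([66.3, 72.2]))]
spacer [None, (array([333.7,  64.6]), array([38.7, 57.3]))]
cup [(array([577.6, 266.2]), array([53.6, 55.7])), (array([576.7, 265.5]), array([56.7, 57.1]))]
cone [(array([440.1, 274.1]), array([52.8, 57.9])), (array([438.7, 273.2]), array([55. , 56.1]))]
spacer [(array([ 457.4, -172.7]), array([53.5, 54.2])), (array([ 456.1, -174. ]), array([54.9, 56.1]))]
arbor plate(top)
((564.5336303710938, 53.076480865478516), (92.02085876464844, 91.23637390136719), 9.334909439086914)
post 39 [0.56277817 0.05614687 0.06259624]
[array([0.5574, 0.0536]), array([0.5574, 0.051 ])]
```

Call:
apply_moves(
  deltas=[
    [0.5, 2.5, 8, 0, 0, 0, 87],
    [0, 2.5, 18, 0, 0, 0, 87],
    [0, 0, 22, 0, 0, 0, 87],
    [0, 0, 22, 0, 0, 0, 87],
    [0, 0, 22, 0, 0, 0, 87],
    [0, 0, 22, 0, 0, 0, 87],
    [0, 0, 20, 0, 0, 0, 87],
    [0, 0, 14, 0, 0, 0, 87],
    [0, 0, 7, 0, 0, 0, 87],
    [0, 0, 0, 0, 0, 0, 87],
    [0, 0, 0, 0, 0, 0, 87],
  ],
)

```text
t: 2.73
position: [0.5741, 0.2722, 0.009]
tool_rot: [-0.0, 0.15, 0.989, 0.0]
force: [1.1, 0.9, 0.6]
opening: 0.0871
finger_force: 0.0
```

Call:
apply_moves(
  deltas=[
    [0, 0, 0, 0, 0, 0, 87],
    [0, 0, 0, 0, 0, 0, 87],
  ],
)

```text
t: 2.9
position: [0.5753, 0.2721, 0.0101]
tool_rot: [0.001, 0.151, 0.989, 0.001]
force: [0.6, -0.0, -0.5]
opening: 0.087
finger_force: 0.0
```

```bash
python3 - <<'E'
from h import *
print(observe()["position"],go([.5772,.2653,.005]))
w=viewer.get_image("wrist");print(ring(w,259,172,1,.013))
cv2.imwrite("pics/e.png",w["color"][...,::-1])
E
```

```text
[0.57525156 0.27205115 0.01012702] [-3.9 -5.9  5.1]
[None, None]
```

View pics/e.png

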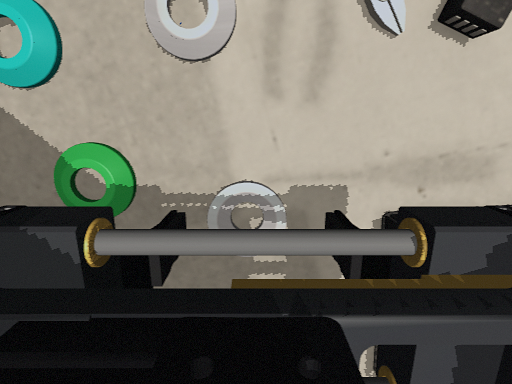

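The cup sits between the fingers, slightly left of centre at (247,215), which agrees with the computed correction. I'll apply it and grip.

Call:
apply_moves(
  deltas=[
    [-2, -3, 1, 0, 0, 0, 87],
    [-2, -3, 2, 0, 0, 0, 87],
    [0, 0, 1, 0, 0, 0, 87],
    [0, 0, 0, 0, 0, 0, 87],
    [0, 0, 0, 0, 0, 0, 50],
    [0, 0, 0, 0, 0, 0, 50],
    [0, 0, 0, 0, 0, 0, 50],
    [0, 0, 0, 0, 0, 0, 50],
    [0, 0, 0, 0, 0, 0, 50],
    [0, 0, 0, 0, 0, 0, 50],
  ],
)

```text
t: 3.78
position: [0.5766, 0.2646, 0.0049]
tool_rot: [-0.0, 0.151, 0.989, -0.0]
force: [0.2, 0.6, -0.4]
opening: 0.0554
finger_force: 0.0
```

Call:
apply_moves(
  deltas=[
    [0, 0, 0, 0, 0, 0, 40],
    [0, 0, 0, 0, 0, 0, 40],
    [0, 0, 0, 0, 0, 0, 40],
  ],
)

```text
t: 4.03
position: [0.5766, 0.2646, 0.0049]
tool_rot: [0.0, 0.151, 0.989, -0.0]
force: [0.3, -0.3, -0.3]
opening: 0.0425
finger_force: 0.0
```

```bash
python3 - <<'E'
from h import *
w=viewer.get_image("wrist");t=viewer.get_image("top");s=viewer.get_image("side")
print(observe()["opening"])
a=cv2.resize(t["color"][95:240,110:270,::-1],(400,362),interpolation=cv2.INTER_CUBIC)
b=cv2.resize(w["color"][100:300,100:400,::-1],(400,267))
cc=cv2.resize(s["color"][150:250,210:310,::-1],(362,362),interpolation=cv2.INTER_CUBIC)
o=np.zeros((600,790,3),np.uint8);o[:362,:400]=a;o[:362,410:772]=cc;o[362:600,:400]=b[:238];cv2.imwrite("pics/f.png",o)
E
```

```text
0.04059019805578124
```

View pics/f.png

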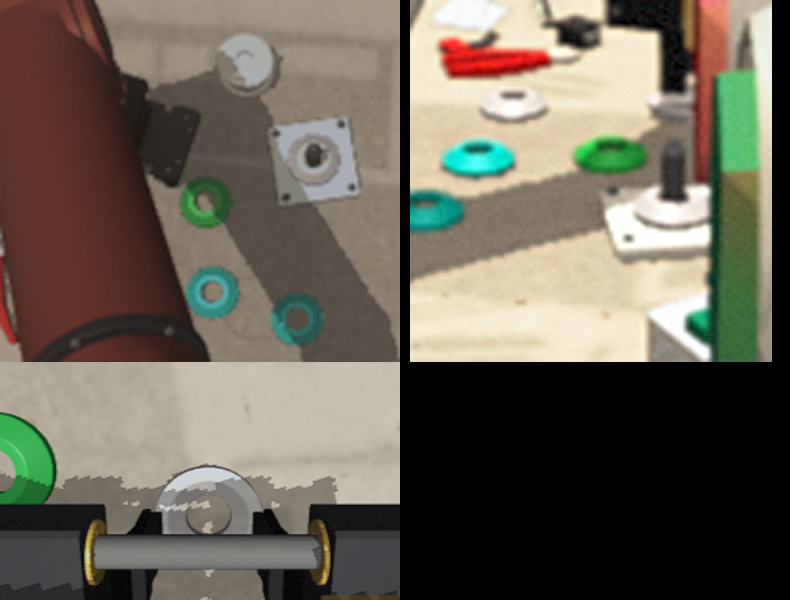

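The wrist crop at the bottom shows the washer between the fingers at about (210,510), but the opening is 41 mm, so the pads are not on its diameter. I'll measure where it is now.

```bash
python3 - <<'E'
from h import *
w=viewer.get_image("wrist");o=observe();print(o["position"],o["opening"],o["finger_force"])
P=pts(w)*1000
for v in range(168,228,4):
    print(v,[tuple(P[v,u].round(0).astype(int)) for u in(205,222,240,257,275,292,310)])
np.save("/tmp/w2.npy",w,allow_pickle=True)
# arc of outer rim: circle fit on high pixels
g=(P[...,2]>10.5)&(P[...,2]<18);g[:160]=0;g[225:]=0;g[:,:190]=0;g[:,310:]=0
q=P[g][:,:2];r=np.percentile
print(len(q),q.min(0),q.max(0))
E
```

```text
[0.57660104 0.26451059 0.00483003] 0.04036357366630132 0.0
168 [(np.int64(536), np.int64(240), np.int64(-1)), (np.int64(539), np.int64(252), np.int64(-1)), (np.int64(543), np.int64(264), np.int64(-1)), (np.int64(547), np.int64(275), np.int64(-1)), (np.int64(550), np.int64(287), np.int64(-1)), (np.int64(554), np.int64(298), np.int64(-1)), (np.int64(558), np.int64(311), np.int64(-1))]
172 [(np.int64(538), np.int64(240), np.int64(0)), (np.int64(542), np.int64(251), np.int64(0)), (np.int64(546), np.int64(263), np.int64(0)), (np.int64(549), np.int64(274), np.int64(0)), (np.int64(553), np.int64(286), np.int64(-1)), (np.int64(557), np.int64(298), np.int64(-1)), (np.int64(514), np.int64(284), np.int64(189))]
176 [(np.int64(541), np.int64(239), np.int64(0)), (np.int64(545), np.int64(250), np.int64(-1)), (np.int64(548), np.int64(262), np.int64(-1)), (np.int64(552), np.int64(273), np.int64(-1)), (np.int64(556), np.int64(285), np.int64(0)), (np.int64(559), np.int64(297), np.int64(-1)), (np.int64(563), np.int64(309), np.int64(0))]
180 [(np.int64(544), np.int64(237), np.int64(-1)), (np.int64(547),
[... 3194 characters left out ...]
.int64(558), np.int64(241), np.int64(45)), (np.int64(565), np.int64(247), np.int64(32)), (np.int64(578), np.int64(253), np.int64(5)), (np.int64(583), np.int64(264), np.int64(0)), (np.int64(584), np.int64(277), np.int64(7)), (np.int64(574), np.int64(287), np.int64(41)), (np.int64(595), np.int64(301), np.int64(-1))]
224 [(np.int64(558), np.int64(242), np.int64(51)), (np.int64(567), np.int64(246), np.int64(33)), (np.int64(580), np.int64(252), np.int64(5)), (np.int64(586), np.int64(263), np.int64(0)), (np.int64(587), np.int64(276), np.int64(7)), (np.int64(575), np.int64(286), np.int64(45)), (np.int64(575), np.int64(296), np.int64(51))]
1405 [549.43730733 241.03549844] [587.55509728 292.81598099]
```

Call:
apply_moves(
  deltas=[
    [0, 0, 0, 0, 0, 0, 74],
    [0, 0, 0, 0, 0, 0, 74],
    [0, 0, 0, 0, 0, 0, 74],
    [0, 0, 0, 0, 0, 0, 74],
    [0, 0, 0, 0, 0, 0, 74],
    [0, 0, 0, 0, 0, 0, 74],
  ],
)

```text
t: 4.73
position: [0.5766, 0.2645, 0.0048]
tool_rot: [-0.0, 0.151, 0.989, -0.0]
force: [-0.2, -1.0, -1.1]
opening: 0.0706
finger_force: 0.0
```

```bash
python3 - <<'E'
from h import *
w0=np.load("/tmp/w2.npy",allow_pickle=True).item();w=viewer.get_image("wrist");o=observe();print(o["position"],o["opening"])
p=o["position"];T=rot(o["tool_rot"])
for im in(w0,w):
    q=((pts(im)-p)@T)*1000   # tool frame: z up = negative
    for s in(-1,1):
        for lo in(10,):
            g=(np.abs(q[...,0])<12)&(s*q[...,1]>15)&(s*q[...,1]<60)&(q[...,2]<-12)&(q[...,2]>-60)
            k=q[g];print(s,len(k),"lowest",np.percentile(k[:,2],[90,97,99,100]).round(1),"inner",np.percentile(s*k[:,1],[1,5]).round(1),"x",np.percentile(k[:,0],[2,50,98]).round(1))
E
```

```text
[0.57665218 0.26456916 0.00486529] 0.07193083935517904
-1 398 lowest [-25.  -22.4 -21.7 -21.2] inner [20.2 20.2] x [-9.2  9.2 10.8]
1 396 lowest [-24.9 -22.5 -21.7 -20.7] inner [20.1 20.2] x [-8.9  9.3 10.9]
-1 487 lowest [-25.2 -22.7 -21.9 -21.2] inner [35.  35.1] x [-9.6  9.1 10.9]
1 484 lowest [-25.3 -22.7 -21.9 -21.6] inner [35. 35.] x [-9.5  9.1 10.9]
```

The visible finger tips end about 21 mm above the stated TCP at both openings. That explains the miss: the fingers closed above the washer. I'll lower further while watching the force.

Call:
apply_moves(
  deltas=[
    [-0.5, 0.5, 2, 0, 0, 0, 74],
    [0, 0, 2, 0, 0, 0, 74],
    [0, 0, 2, 0, 0, 0, 74],
    [0, 0, 2, 0, 0, 0, 74],
    [0, 0, 1, 0, 0, 0, 74],
    [0, 0, 0, 0, 0, 0, 74],
  ],
)

```text
t: 5.28
position: [0.577, 0.2647, -0.0046]
tool_rot: [-0.0, 0.151, 0.989, -0.0]
force: [-0.0, 0.8, -0.5]
opening: 0.0742
finger_force: 0.0
```

Call:
apply_moves(
  deltas=[
    [0, 0, 2, 0, 0, 0, 74],
    [0, 0, 2, 0, 0, 0, 74],
    [0, 0, 1, 0, 0, 0, 74],
    [0, 0, 0, 0, 0, 0, 74],
  ],
)

```text
t: 5.62
position: [0.5771, 0.2648, -0.0095]
tool_rot: [-0.0, 0.151, 0.989, -0.0]
force: [0.6, 0.2, 0.5]
opening: 0.074
finger_force: 0.0
```

There is no contact with the TCP at -9.5 mm, so the offset is real. Going 5 mm lower puts the tips at about 6 mm, then I'll grip.

Call:
apply_moves(
  deltas=[
    [0, 0, 2, 0, 0, 0, 74],
    [0, 0, 2, 0, 0, 0, 74],
    [0, 0, 1, 0, 0, 0, 74],
    [0, 0, 0, 0, 0, 0, 74],
    [0, 0, 0, 0, 0, 0, 50],
    [0, 0, 0, 0, 0, 0, 50],
    [0, 0, 0, 0, 0, 0, 50],
    [0, 0, 0, 0, 0, 0, 50],
    [0, 0, 0, 0, 0, 0, 50],
    [0, 0, 0, 0, 0, 0, 50],
  ],
)

```text
t: 6.45
position: [0.5773, 0.2649, -0.0141]
tool_rot: [0.0, 0.151, 0.989, 0.0]
force: [0.2, -0.0, 0.3]
opening: 0.0538
finger_force: 30.0
```

Call:
apply_moves(
  deltas=[
    [0, 0, -3, 0, 0, 0, 50],
    [0, 0, -8, 0, 0, 0, 50],
    [0, 0, -14, 0, 0, 0, 50],
    [0, 0, -18, 0, 0, 0, 50],
    [0, 0, -18, 0, 0, 0, 50],
    [0, 0, -18, 0, 0, 0, 50],
    [0, 0, -14, 0, 0, 0, 50],
    [0, 0, -7, 0, 0, 0, 50],
    [0, 0, 0, 0, 0, 0, 50],
    [0, 0, 0, 0, 0, 0, 50],
  ],
)

```text
t: 7.28
position: [0.5773, 0.265, 0.0863]
tool_rot: [0.0, 0.151, 0.989, 0.0]
force: [-0.5, 0.7, -0.9]
opening: 0.0538
finger_force: 30.0
```

```bash
cat >> h.py <<'E'
def held():
    w=viewer.get_image("wrist");o=observe();T=rot(o["tool_rot"]);q=((pts(w)-o["position"])@T)*1000
    np.save("/tmp/w.npy",w,allow_pickle=True);return w,o,q
E
python3 - <<'E'
from h import *
w,o,q=held();print(o["position"],o["opening"],o["finger_force"],o["force"])
g=(np.abs(q[...,1])<27)&(q[...,0]>-5)&(q[...,0]<40)&(q[...,2]>-40)&(q[...,2]<-2)
k=q[g];print(len(k),k.min(0),k.max(0))
# rim front edge: tool x max per y bin
for y in(-20,-10,0,10,20):
    b=k[np.abs(k[:,1]-y)<1.5];b=b[np.argsort(b[:,0])[-6:]] if len(b) else b;print(y,np.median(b,0).round(1) if len(b) else None)
c=w["color"].copy();cv2.imwrite("pics/g.png",c[100:300,100:420,::-1])
E
```

```text
[0.5768517  0.26476056 0.08542545] 0.053600346707141845 29.999869567109272 [ 0.4376683  -0.90150677 -1.70784715]
2651 [ -4.34808772 -26.97875139 -39.77521783] [ 27.63207151  26.96563375 -15.22864128]
-20 [ 19.3 -19.1 -25. ]
-10 [ 25.5  -9.4 -23.7]
0 [ 27.5   0.3 -25.5]
10 [ 25.6   9.3 -25.9]
20 [ 19.7  18.8 -26.1]
```

View pics/g.png

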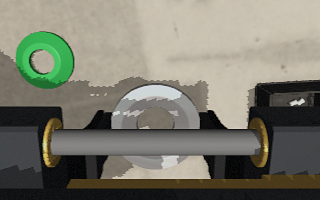

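The cup is held at 30 N and centred: its front rim is 27.5 mm out, with the rim top 26 mm above the TCP. I'll move past the arbor so the wrist camera sees the post clearly.

Call:
apply_moves(
  deltas=[
    [-5, -7, 0, 0, 0, 0, 50],
    [-10, -14.5, 0, 0, 0, 0, 50],
    [-10, -14.5, 0, 0, 0, 0, 50],
    [-10, -14.5, 0, 0, 0, 0, 50],
    [-10, -14.5, 0, 0, 0, 0, 50],
    [-10, -14.5, 0, 0, 0, 0, 50],
    [-10, -14.5, 0, 0, 0, 0, 50],
    [-10, -14.5, 0, 0, 0, 0, 50],
    [-10, -14.5, 0, 0, 0, 0, 50],
    [-10, -14.5, 0, 0, 0, 0, 50],
    [-10, -14.5, 0, 0, 0, 0, 50],
    [-10, -14.5, 0, 0, 0, 0, 50],
    [-8, -10, 0, 0, 0, 0, 50],
    [0, 0, 0, 0, 0, 0, 50],
    [0, 0, 0, 0, 0, 0, 50],
    [0, 0, 0, 0, 0, 0, 50],
  ],
)

```text
t: 8.67
position: [0.6416, 0.0609, 0.0854]
tool_rot: [-0.0, 0.15, 0.989, 0.0]
force: [0.3, 0.2, -0.7]
opening: 0.0539
finger_force: 30.0
```

```bash
python3 - <<'E'
from h import *
w,o,q=held();print(o["position"],o["opening"],o["finger_force"],o["force"])
c=w["color"];cv2.imwrite("pics/i.png",c[...,::-1])
P=pts(w)*1000
g=(P[...,2]>30)&(P[...,2]<75)&(np.hypot(P[...,0]-564,P[...,1]-53)<30)
k=P[g];print("post",len(k),k.min(0).round(),k.max(0).round())
for a in range(30,70,8):
    s=k[(k[:,2]>=a)&(k[:,2]<a+8)];print(a,len(s),s.mean(0).round(1) if len(s) else 0,np.percentile(s,[3,97],axis=0).round(1) if len(s) else 0)
m=(P[...,2]>15)&(P[...,2]<28)&(np.hypot(P[...,0]-564,P[...,1]-53)<35)
v,u=np.nonzero(m);print(u.min(),u.max(),v.min(),v.max())
E
```

```text
[0.64160785 0.06126154 0.08551245] 0.05386145284492199 29.999890686012805 [-0.57795279  0.87337177 -1.67612032]
post 464 [558.  44.  30.] [574.  61.  69.]
30 16 [568.7  58.9  34.3] [[562.8  54.9  30.1]
 [573.7  60.6  37.1]]
38 17 [569.3  58.5  41.9] [[562.6  53.5  38.4]
 [574.   60.6  45.3]]
46 23 [568.2  58.7  50.2] [[561.1  52.8  46.9]
 [573.8  60.6  53.8]]
54 205 [566.3  53.4  59.4] [[558.4  45.   56.2]
 [573.7  60.1  61.9]]
62 203 [566.1  52.8  65.3] [[560.9  47.7  62.2]
 [570.9  57.3  68.2]]
190 252 81 145
```

View pics/i.png

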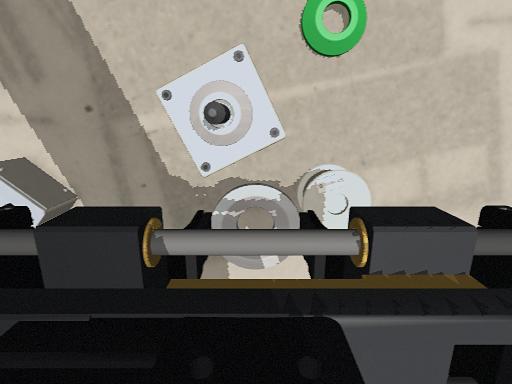

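The view shows the arbor plate with its screws at (166,95), (238,56), (274,132) and (205,167), the post tip at (216,112), and the held cup at (255,222). I'll cross-check the axis from the screws.

```bash
python3 - <<'E'
from h import *
w=np.load("/tmp/w.npy",allow_pickle=True).item()
q=np.array([ray(w,u,v,.013)[:2]*1000 for u,v in((166,95),(238,56),(274,132),(205,167))]);print(q.round(1),q.mean(0))
P=pts(w)*1000
m=((P[...,2]>8)&(P[...,2]<70)&(np.hypot(P[...,0]-565,P[...,1]-53)<75));m[178:]=0
m=cv2.morphologyEx(m.astype(np.uint8)*255,cv2.MORPH_OPEN,np.ones((5,5)))
c=max(cv2.findContours(m,0,1)[0],key=cv2.contourArea)[:,0]
print(cv2.minAreaRect(np.array([ray(w,a,b,.012)[:2]*1000 for a,b in c],np.float32)))
g=(P[...,2]>20)&(P[...,2]<30)&(np.hypot(P[...,0]-565,P[...,1]-53)<26)
k=P[g];print("top flat 36mm",np.percentile(k,[2,98],axis=0).round(1),np.percentile(k,[2,98],axis=0).mean(0))
print(go([.566,.0527,.085]))
E
```

```text
[[536.2  10.6]
 [524.8  81.5]
 [595.5  93.1]
 [607.3  21.7]] [565.96693408  51.73694469]
((566.063720703125, 52.748348236083984), (88.70243072509766, 88.69163513183594), 9.153552055358887)
top flat 36mm [[543.6  30.5  20.1]
 [587.8  75.2  25.6]] [565.6905632   52.8533946   22.85501619]
[ 69.7 -30.6   0.6]
```

All the estimates agree on an axis at (566.0, 52.7) mm. I'll move over it.

Call:
apply_moves(
  deltas=[
    [7, -3, 0, 0, 0, 0, 50],
    [14, -6, 0, 0, 0, 0, 50],
    [14, -6, 0, 0, 0, 0, 50],
    [14, -6.5, 0, 0, 0, 0, 50],
    [14, -6, 0, 0, 0, 0, 50],
    [7, -3, 0, 0, 0, 0, 50],
    [0, 0, 0, 0, 0, 0, 50],
    [0, 0, 0, 0, 0, 0, 50],
    [0, 0, 0, 0, 0, 0, 50],
    [0, 0, 0, 0, 0, 0, 50],
  ],
)

```text
t: 9.55
position: [0.5668, 0.0517, 0.0859]
tool_rot: [0.0, 0.151, 0.989, -0.0]
force: [-0.1, -0.0, -1.2]
opening: 0.0537
finger_force: 30.0
```

```bash
python3 - <<'E'
from h import *
print(observe()["position"],observe()["tool_rot"],go([.566,.0527,.011]))
E
```

```text
[0.5668108  0.05171562 0.08590131] [ 2.46995675e-04  1.50693213e-01  9.88580544e-01 -4.54286716e-05] [ 1.1  0.7 74.9]
```

Call:
apply_moves(
  deltas=[
    [0.5, 0.5, 2, 0, 0, 0, 50],
    [0.5, 0, 6, 0, 0, 0, 50],
    [0, 0, 7, 0, 0, 0, 50],
    [0, 0, 7, 0, 0, 0, 50],
    [0, 0, 7, 0, 0, 0, 50],
    [0, 0, 7, 0, 0, 0, 50],
    [0, 0, 7, 0, 0, 0, 50],
    [0, 0, 7, 0, 0, 0, 50],
    [0, 0, 7, 0, 0, 0, 50],
    [0, 0, 5, 0, 0, 0, 50],
    [0, 0, 3, 0, 0, 0, 50],
    [0, 0, 2, 0, 0, 0, 50],
    [0, 0, 0, 0, 0, 0, 50],
    [0, 0, 0, 0, 0, 0, 50],
  ],
)

```text
t: 10.72
position: [0.5654, 0.0523, 0.019]
tool_rot: [0.0, 0.151, 0.989, 0.0]
force: [-0.8, 0.1, -0.5]
opening: 0.0537
finger_force: 30.0
```

Call:
apply_moves(
  deltas=[
    [-0.5, 0, 2, 0, 0, 0, 50],
    [0, 0, 2, 0, 0, 0, 50],
    [0, 0, 1, 0, 0, 0, 50],
    [0, 0, 1, 0, 0, 0, 50],
    [0, 0, 0, 0, 0, 0, 50],
  ],
)

```text
t: 11.13
position: [0.5656, 0.0521, 0.0126]
tool_rot: [-0.0, 0.151, 0.989, -0.0]
force: [0.6, -0.8, -1.3]
opening: 0.0536
finger_force: 30.0
```

Call:
apply_moves(
  deltas=[
    [0, 0, 0.5, 0, 0, 0, 50],
    [0, 0, 0.5, 0, 0, 0, 50],
    [0, 0, 0.5, 0, 0, 0, 50],
    [0, 0, 0, 0, 0, 0, 50],
  ],
)

```text
t: 11.47
position: [0.5657, 0.0521, 0.0113]
tool_rot: [-0.0, 0.151, 0.989, -0.0]
force: [-0.6, -0.5, -1.8]
opening: 0.0539
finger_force: 30.0
```

Call:
apply_moves(
  deltas=[
    [0, 0, 0.5, 0, 0, 0, 50],
    [0, 0, 0.5, 0, 0, 0, 50],
    [0, 0, 0, 0, 0, 0, 50],
  ],
)

```text
t: 11.72
position: [0.5659, 0.0521, 0.0109]
tool_rot: [0.0, 0.151, 0.989, 0.0]
force: [-2.3, -0.1, 5.1]
opening: 0.0537
finger_force: 30.0
```

```bash
python3 - <<'E'
from h import *
o=observe();print(o["position"],o["force"],go([.566,.0526,.011]))
w,o,q=held();P=pts(w)*1000
g=(np.abs(q[...,1])<24)&(q[...,0]>8)&(q[...,0]<40)&(q[...,2]>-40)&(q[...,2]<-10)
k=P[g];t=q[g]
for y in(-18,-9,0,9,18):
    b=np.abs(t[:,1]-y)<1.5;kk=t[b];kk=kk[np.argsort(kk[:,0])[-6:]];print(y,np.median(kk,0).round(1))
s=k[(t[:,0]>20)];print("rim z",np.median(s[s[:,2]>28,2]))
E
```

```text
[0.56585294 0.05212985 0.0108582 ] [-2.28780001 -0.09869961  5.11468038] [-0.   0.5 -0.1]
-18 [ 21.8 -17.3 -23.7]
-9 [ 26.4  -8.5 -23.9]
0 [ 27.7   0.  -24. ]
9 [ 26.4   8.4 -26. ]
18 [ 21.5  17.2 -25. ]
rim z 37.220939475155205
```

Contact came at the expected height (5 N, rim top about 37–38 mm). I'll release and rise.

Call:
apply_moves(
  deltas=[
    [0, 0.5, 0, 0, 0, 0, 50],
    [0, 0, 0, 0, 0, 0, 72],
    [0, 0, 0, 0, 0, 0, 72],
    [0, 0, 0, 0, 0, 0, 72],
    [0, 0, 0, 0, 0, 0, 72],
    [0, 0, 0, 0, 0, 0, 72],
    [0, 0, -4, 0, 0, 0, 80],
    [0, 0, -10, 0, 0, 0, 80],
    [0, 0, -18, 0, 0, 0, 80],
    [0, 0, -20, 0, 0, 0, 80],
    [0, 0, -20, 0, 0, 0, 80],
    [0, 0, -14, 0, 0, 0, 80],
    [0, 0, -6, 0, 0, 0, 80],
    [0, 0, 0, 0, 0, 0, 80],
    [0, 0, 0, 0, 0, 0, 80],
  ],
)

```text
t: 13.02
position: [0.5659, 0.0527, 0.1024]
tool_rot: [0.0, 0.151, 0.989, 0.0]
force: [0.4, -0.0, -0.2]
opening: 0.0802
finger_force: 0.0
```

```bash
python3 - <<'E'
from h import *
w,o,q=held();P=pts(w)*1000;print(o["position"],o["opening"])
g=(P[...,2]>33)&(P[...,2]<45)&(np.hypot(P[...,0]-566,P[...,1]-53)<45)
k=P[g];print(len(k),np.percentile(k,[1,50,99],axis=0).round(1))
print("to x+75:",go([.641,.061,.1]), "to cone:",go([.440,.273,.1]))
E
```

```text
[0.56544692 0.05259276 0.1016983 ] 0.07974931556268008
1949 [[538.9  25.9  33.2]
 [564.6  52.5  37. ]
 [592.   78.6  40.2]]
to x+75: [-69.6  30.5   1.6] to cone: [185.4 173.    1.8]
```

The cup is seated flat: centre (565.5, 52.3) mm, rim 37 to 38 mm high. Next I'll move above the cone.

Call:
apply_moves(
  deltas=[
    [7, 6.5, -5, 0, 0, 0, 80],
    [15, 14, -6, 0, 0, 0, 80],
    [15, 14, -6, 0, 0, 0, 80],
    [15, 14, -6, 0, 0, 0, 80],
    [15, 14, -6, 0, 0, 0, 80],
    [15, 14, -6, 0, 0, 0, 80],
    [15, 14, -6, 0, 0, 0, 80],
    [15, 14, -6, 0, 0, 0, 80],
    [15, 14, -6, 0, 0, 0, 80],
    [15, 14, 0, 0, 0, 0, 80],
    [15, 14, 0, 0, 0, 0, 80],
    [15, 14, 0, 0, 0, 0, 80],
    [13, 12.5, 0, 0, 0, 0, 80],
    [0, 0, 0, 0, 0, 0, 80],
    [0, 0, 0, 0, 0, 0, 80],
    [0, 0, 0, 0, 0, 0, 80],
  ],
)

```text
t: 14.4
position: [0.4408, 0.2723, 0.155]
tool_rot: [-0.0, 0.151, 0.989, -0.001]
force: [-0.1, -0.8, 0.2]
opening: 0.0798
finger_force: 0.0
```

```bash
python3 - <<'E'
from h import *
w,o,q=held();P=pts(w)*1000;print(o["position"],o["opening"])
u,v=255,172
g=(P[...,2]>4)&(P[...,2]<16)&(np.hypot(P[...,0]-440,P[...,1]-273)<40)
vv,uu=np.nonzero(g);u,v=int(uu.mean()),int(vv.mean());print(u,v,vv.max(),len(uu))
k=P[g];print(np.percentile(k,[0.5,99.5],axis=0).round(1))
r=ring(w,u,v,40,.006);print(r)
c=np.r_[r[0][0]/1000];print(go([c[0],c[1],-.019]))
E
```

```text
[0.44108972 0.27200255 0.15507794] 0.07975053600009749
255 171 193 1288
[[412.5 246.4   4.7]
 [465.9 299.8  14. ]]
[(array([439.3, 273.1]), array([54.5, 54.6])), (array([439.6, 272.2]), array([97.3, 98.9]))]
[  2.    0.7 174.1]
```

Call:
apply_moves(
  deltas=[
    [1, 0.5, 6, 0, 0, 0, 80],
    [1, 0, 14, 0, 0, 0, 80],
    [0, 0, 20, 0, 0, 0, 80],
    [0, 0, 20, 0, 0, 0, 80],
    [0, 0, 20, 0, 0, 0, 80],
    [0, 0, 20, 0, 0, 0, 80],
    [0, 0, 20, 0, 0, 0, 80],
    [0, 0, 20, 0, 0, 0, 80],
    [0, 0, 14, 0, 0, 0, 80],
    [0, 0, 7, 0, 0, 0, 80],
    [0, 0, 4, 0, 0, 0, 80],
    [0, 0, 0, 0, 0, 0, 80],
    [0, 0, 0, 0, 0, 0, 80],
    [0, 0, 0, 0, 0, 0, 80],
  ],
)

```text
t: 15.62
position: [0.4398, 0.2743, -0.0087]
tool_rot: [0.001, 0.151, 0.989, 0.001]
force: [0.5, -0.3, 1.4]
opening: 0.0801
finger_force: 0.0
```

```bash
python3 - <<'E'
from h import *
print(observe()["position"],observe()["force"],go([.4393,.2731,-.018]))
E
```

```text
[ 0.43982733  0.2742876  -0.00874854] [ 0.47006072 -0.33454711  1.35725394] [ 0.2 -1.3  9.2]
```

Call:
apply_moves(
  deltas=[
    [0, -1, 2, 0, 0, 0, 76],
    [0, 0, 2, 0, 0, 0, 76],
    [0, 0, 2, 0, 0, 0, 76],
    [0, 0, 1, 0, 0, 0, 76],
    [0, 0, 0.5, 0, 0, 0, 76],
    [0, 0, 0, 0, 0, 0, 76],
    [0, 0, 0, 0, 0, 0, 76],
  ],
)

```text
t: 16.2
position: [0.4388, 0.273, -0.0172]
tool_rot: [-0.0, 0.151, 0.989, -0.0]
force: [-0.4, -0.8, -0.6]
opening: 0.0762
finger_force: 0.0
```

Call:
apply_moves(
  deltas=[
    [0, 0, 0.5, 0, 0, 0, 76],
    [0, 0, 0.5, 0, 0, 0, 76],
    [0, 0, 0.5, 0, 0, 0, 76],
    [0, 0, 0, 0, 0, 0, 76],
  ],
)

```text
t: 16.53
position: [0.4388, 0.273, -0.0187]
tool_rot: [-0.0, 0.151, 0.989, -0.0]
force: [-0.7, 0.2, -0.3]
opening: 0.0761
finger_force: 0.0
```

Call:
apply_moves(
  deltas=[
    [-0.5, 0, 0, 0, 0, 0, 76],
    [0, 0, 0, 0, 0, 0, 50],
    [0, 0, 0, 0, 0, 0, 50],
    [0, 0, 0, 0, 0, 0, 50],
    [0, 0, 0, 0, 0, 0, 50],
    [0, 0, 0, 0, 0, 0, 50],
    [0, 0, 0, 0, 0, 0, 50],
  ],
)

```text
t: 17.12
position: [0.4394, 0.2728, -0.0186]
tool_rot: [-0.0, 0.151, 0.989, -0.0]
force: [-0.7, 0.0, -0.4]
opening: 0.0532
finger_force: 30.0
```

Gripped at 30 N. I'll lift and check the hold.

Call:
apply_moves(
  deltas=[
    [0, 0, -3, 0, 0, 0, 50],
    [0, 0, -8, 0, 0, 0, 50],
    [0, 0, -14, 0, 0, 0, 50],
    [0, 0, -18, 0, 0, 0, 50],
    [0, 0, -18, 0, 0, 0, 50],
    [0, 0, -18, 0, 0, 0, 50],
    [0, 0, -14, 0, 0, 0, 50],
    [0, 0, -7, 0, 0, 0, 50],
    [0, 0, -5, 0, 0, 0, 50],
    [0, 0, 0, 0, 0, 0, 50],
    [0, 0, 0, 0, 0, 0, 50],
    [0, 0, 0, 0, 0, 0, 50],
  ],
)

```text
t: 18.12
position: [0.4389, 0.2725, 0.0855]
tool_rot: [-0.0, 0.151, 0.989, -0.001]
force: [0.8, 0.2, -0.8]
opening: 0.0531
finger_force: 30.0
```

```bash
python3 - <<'E'
from h import *
w,o,q=held();print(o["position"],o["opening"],o["finger_force"])
g=(np.abs(q[...,1])<24)&(q[...,0]>6)&(q[...,0]<40)&(q[...,2]>-45)&(q[...,2]<-10);t=q[g]
for y in(-18,-9,0,9,18):
    kk=t[np.abs(t[:,1]-y)<1.5];kk=kk[np.argsort(kk[:,0])[-6:]];print(y,np.median(kk,0).round(1))
f=t[(np.hypot(t[:,0],t[:,1])<17.5)&(np.hypot(t[:,0],t[:,1])>13)];print("top",len(f),np.percentile(f[:,2],[20,50,80]).round(1))
A=np.c_[f[:,:2],np.ones(len(f))];print(np.linalg.lstsq(A,f[:,2],rcond=None)[0])
print(go([.566,.0526,.1]))
E
```

```text
[0.43883461 0.27245341 0.08543558] 0.05291299274348639 29.99985915608704
-18 [ 21.8 -17.1 -23.5]
-9 [ 26.5  -8.5 -21.6]
0 [ 27.9  -0.3 -20.7]
9 [ 26.5   7.7 -22.1]
18 [ 21.9  16.9 -22. ]
top 436 [-31.6 -31.1 -30.6]
[ 2.32683239e-02  6.57372428e-03 -3.13310380e+01]
[-186.9 -172.   -14.5]
```

The cone is held level and centred, with its bottom about 18.5 mm above the TCP. Carrying it over the arbor.

Call:
apply_moves(
  deltas=[
    [-7, -6, 0, 0, 0, 0, 50],
    [-15, -14, 0, 0, 0, 0, 50],
    [-15, -14, 0, 0, 0, 0, 50],
    [-15, -14, 0, 0, 0, 0, 50],
    [-15, -14, 0, 0, 0, 0, 50],
    [-15, -14, 0, 0, 0, 0, 50],
    [-15, -14, 0, 0, 0, 0, 50],
    [-15, -14, 0, 0, 0, 0, 50],
    [-15, -14, 0, 0, 0, 0, 50],
    [-15, -14, 0, 0, 0, 0, 50],
    [-15, -14, 0, 0, 0, 0, 50],
    [-15, -14, 0, 0, 0, 0, 50],
    [-15, -12, 0, 0, 0, 0, 50],
    [0, 0, 0, 0, 0, 0, 50],
    [0, 0, 0, 0, 0, 0, 50],
    [0, 0, 0, 0, 0, 0, 50],
    [0, 0, 0, 0, 0, 0, 50],
  ],
)

```text
t: 19.58
position: [0.566, 0.0537, 0.086]
tool_rot: [-0.0, 0.15, 0.989, 0.0]
force: [0.1, -0.9, -0.9]
opening: 0.0533
finger_force: 30.0
```

```bash
python3 - <<'E'
from h import *
print(observe()["position"],go([.5660,.0526,.0195]))
E
```

```text
[0.5660187  0.05367073 0.08603668] [-0.4 -1.  66.5]
```

Call:
apply_moves(
  deltas=[
    [0, -0.5, 2, 0, 0, 0, 50],
    [0, 0, 6, 0, 0, 0, 50],
    [0, 0, 7, 0, 0, 0, 50],
    [0, 0, 7, 0, 0, 0, 50],
    [0, 0, 7, 0, 0, 0, 50],
    [0, 0, 7, 0, 0, 0, 50],
    [0, 0, 7, 0, 0, 0, 50],
    [0, 0, 7, 0, 0, 0, 50],
    [0, 0, 5, 0, 0, 0, 50],
    [0, 0, 3, 0, 0, 0, 50],
    [0, 0, 2, 0, 0, 0, 50],
    [0, 0, 0, 0, 0, 0, 50],
    [0, 0, 0, 0, 0, 0, 50],
    [0, 0, 0, 0, 0, 0, 50],
  ],
)

```text
t: 20.75
position: [0.5667, 0.0525, 0.0267]
tool_rot: [0.0, 0.151, 0.989, 0.0]
force: [0.1, -0.3, -1.6]
opening: 0.0531
finger_force: 30.0
```

```bash
python3 - <<'E'
from h import *
print(observe()["position"],observe()["force"],go([.5660,.0526,.0195]))
E
```

```text
[0.56670071 0.05246655 0.02670682] [ 0.09250452 -0.3243609  -1.58047086] [ 0.7 -0.1  7.2]
```

Call:
apply_moves(
  deltas=[
    [0.5, 0, 2, 0, 0, 0, 50],
    [0, 0, 1.5, 0, 0, 0, 50],
    [0, 0, 1, 0, 0, 0, 50],
    [0, 0, 1, 0, 0, 0, 50],
    [0, 0, 0, 0, 0, 0, 50],
    [0, 0, 0, 0, 0, 0, 50],
  ],
)

```text
t: 21.25
position: [0.5659, 0.0526, 0.0208]
tool_rot: [-0.0, 0.151, 0.989, -0.0]
force: [-1.1, -0.2, -0.3]
opening: 0.0533
finger_force: 30.0
```

Call:
apply_moves(
  deltas=[
    [0, 0, 0.5, 0, 0, 0, 50],
    [0, 0, 0.5, 0, 0, 0, 50],
    [0, 0, 0, 0, 0, 0, 50],
  ],
)

```text
t: 21.5
position: [0.5659, 0.0526, 0.0198]
tool_rot: [-0.0, 0.151, 0.989, -0.0]
force: [0.7, -0.4, -0.8]
opening: 0.0535
finger_force: 30.0
```

Call:
apply_moves(
  deltas=[
    [0, 0, 0.5, 0, 0, 0, 50],
    [0, 0, 0.5, 0, 0, 0, 50],
    [0, 0, 0, 0, 0, 0, 50],
  ],
)

```text
t: 21.75
position: [0.566, 0.0526, 0.0193]
tool_rot: [0.0, 0.151, 0.989, 0.0]
force: [-1.6, 0.1, 5.4]
opening: 0.0533
finger_force: 30.0
```

Contact at 5 N at the expected height. Releasing and rising.

Call:
apply_moves(
  deltas=[
    [0, 0, 0, 0, 0, 0, 72],
    [0, 0, 0, 0, 0, 0, 72],
    [0, 0, 0, 0, 0, 0, 72],
    [0, 0, 0, 0, 0, 0, 72],
    [0, 0, 0, 0, 0, 0, 72],
    [0, 0, 0, 0, 0, 0, 72],
    [0, 0, -4, 0, 0, 0, 80],
    [0, 0, -10, 0, 0, 0, 80],
    [0, 0, -18, 0, 0, 0, 80],
    [0, 0, -20, 0, 0, 0, 80],
    [0, 0, -20, 0, 0, 0, 80],
    [-7, 0, -14, 0, 0, 0, 80],
    [-14, 5, -10, 0, 0, 0, 80],
    [-14, 5, -8, 0, 0, 0, 80],
    [-14, 5, 0, 0, 0, 0, 80],
    [-14, 0, 0, 0, 0, 0, 80],
    [-7, 0, 0, 0, 0, 0, 80],
    [0, 0, 0, 0, 0, 0, 80],
    [0, 0, 0, 0, 0, 0, 80],
    [0, 0, 0, 0, 0, 0, 80],
  ],
)

```text
t: 23.42
position: [0.6365, 0.0461, 0.1229]
tool_rot: [-0.0, 0.151, 0.989, 0.0]
force: [0.3, 0.1, 0.7]
opening: 0.08
finger_force: 0.0
```

```bash
python3 - <<'E'
from h import *
w,o,q=held();P=pts(w)*1000;print(o["position"],o["force"])
d=np.hypot(P[...,0]-566,P[...,1]-52.6)
g=(P[...,2]>40)&(P[...,2]<55)&(d<40);k=P[g];print(np.percentile(k,[1,99],axis=0).round(1))
f=P[(d<17.5)&(d>13)&(P[...,2]>40)];print("top",len(f),np.percentile(f[:,2],[10,50,90]).round(1));print(np.linalg.lstsq(np.c_[f[:,:2]-[566,52.6],np.ones(len(f))],f[:,2],rcond=None)[0])
s=viewer.get_image("side")
a=cv2.resize(s["color"][170:230,240:310,::-1],(560,480),interpolation=cv2.INTER_CUBIC)
cv2.imwrite("pics/j.png",a)
E
```

```text
[0.63652688 0.04619428 0.12298261] [-0.0166703   0.46661868  0.54345846]
[[539.9  26.6  42.7]
 [592.2  78.9  51.6]]
top 12892 [307.2 307.2 307.2]
[  6.21926313   9.11905534 136.80441688]
```

View pics/j.png

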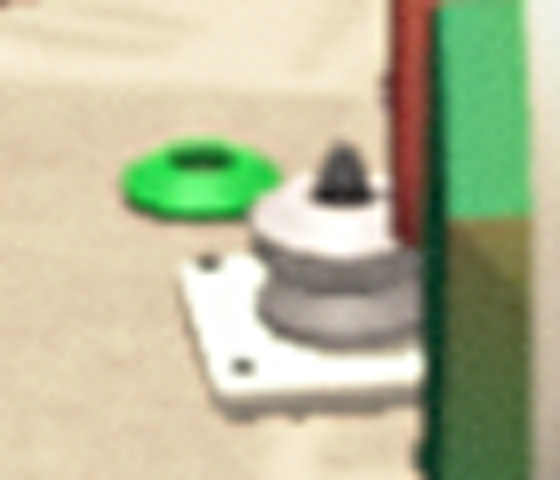

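The side view shows the alternating stack on the post at about (345,250). Its top washer is centred at (566, 52.7) mm, and the highest readings are about 51 mm, as expected. Handing in.

```bash
python3 -c "
from h import *
print(robot.close_job())"
```

```text
the job is handed in; nothing more can be done
None
```

Both washers are on the arbor in the order asked, cup first and then cone. Each met about 5 N of contact at its expected seated height, the last images show them centred on the post, and the job is handed in (about 24 s used).

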